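# Put the tester's port adapters back into their nests

### The job

The day's tests are finished: put each of the four aluminium test-port adapters away in the grey storage nest whose outline matches its foot - round, square, hexagonal and oblong - sitting upright, with its foot flat on the nest's floor inside the rim. Leave the jar and the roll of tape where they stand.

Things in the scene. Friction and masses are not known exactly. Their poses are not given: they have to be found in the camera images.
- round_adapter: The round test-port adapter, plain aluminium: round foot 60 mm in diameter, 14 mm thick, four small screw heads. Above it, as on all four, a round neck 30 mm in diameter to z = 50 mm (grip here, any yaw), then a 16 mm stub to z = 62 mm. Loose, 140 to 280 g, starts upright at any yaw. Origin: centre of the foot's underside, z up.
- square_adapter: The square test-port adapter, plain aluminium: square foot 50 x 50 mm, 14 mm thick, with a screw head at each corner; its x and y axes are square to the sides. Above it, as on all four, a round neck 30 mm in diameter to z = 50 mm (grip here, any yaw), then a 16 mm stub to z = 62 mm. Loose, 140 to 280 g, starts upright at any yaw. Origin: centre of the foot's underside, z up.
- hex_adapter: The hexagonal test-port adapter, plain aluminium: hexagonal foot 44 mm across flats (51 mm across corners), 14 mm thick, no screws; its x axis is square to one pair of flats. Above it, as on all four, a round neck 30 mm in diameter to z = 50 mm (grip here, any yaw), then a 16 mm stub to z = 62 mm. Loose, 140 to 280 g, starts upright at any yaw. Origin: centre of the foot's underside, z up.
- oblong_adapter: The oblong test-port adapter, plain aluminium: long rectangular foot 84 mm (along x) x 34 mm (along y), 14 mm thick, two screw heads. Above it, as on all four, a round neck 30 mm in diameter to z = 50 mm (grip here, any yaw), then a 16 mm stub to z = 62 mm. Loose, 140 to 280 g, starts upright at any yaw. Origin: centre of the foot's underside, z up.
- round_nest: The round storage nest, a shallow tray with a round recess 76 mm in diameter (86 mm outside): 8 mm of room all round the round adapter's foot. Grey plastic, black floor 4 mm and rim top 12 mm above the bench, walls 5 mm. Fixed, but placed and turned afresh each time. Origin: centre of its underside, z up.
- square_nest: The square storage nest, a shallow tray with a square recess 66 x 66 mm (76 mm outside): 8 mm of room all round the square adapter's foot. Its x and y axes are square to the recess's sides. Grey plastic, black floor 4 mm and rim top 12 mm above the bench, walls 5 mm. Fixed, but placed and turned afresh each time. Origin: centre of its underside, z up.
- hex_nest: The hexagonal storage nest, a shallow tray with a hexagonal recess 60 mm across flats (70 mm outside): 8 mm of room all round the hexagonal adapter's foot. Its x axis is square to a pair of the recess's sides. Grey plastic, black floor 4 mm and rim top 12 mm above the bench, walls 5 mm. Fixed, but placed and turned afresh each time. Origin: centre of its underside, z up.
- oblong_nest: The oblong storage nest, a shallow tray with a long rectangular recess 100 mm (along x) x 50 mm (along y), 110 x 60 mm outside: 8 mm of room all round the oblong adapter's foot. Its x axis runs along the recess. Grey plastic, black floor 4 mm and rim top 12 mm above the bench, walls 5 mm. Fixed, but placed and turned afresh each time. Origin: centre of its underside, z up.
- jar: Bystander: a small closed jar, 44 mm in diameter, 55 mm tall, standing loose between the work places. Origin: centre of its underside. To be left alone.
- tape: Bystander: a small roll of buff tape lying flat, 60 mm outside and 40 mm inside diameter, 20 mm high, loose between the work places. Origin: centre of its underside. To be left alone.

How it is judged (in metres and radians):
At the end, for the whole second after the job is handed in: Each of the four adapters stands in the nest of its own shape: centre within 13 mm of the nest's centre, foot down on the nest's floor (underside less than 7 mm above the nest's underside; the floor is at 4 mm), upright within 0.1 rad, released and at rest (horizontal distance between round_adapter and round_nest below 0.013 m and z of round_adapter in the frame of round_nest below 0.007 m and angle between each of round_adapter, square_adapter, hex_adapter, oblong_adapter's own z axis and vertical below 0.1 rad and linear speed of each of round_adapter, square_adapter, hex_adapter, oblong_adapter below 0.02 m/s and angular speed of each of round_adapter, square_adapter, hex_adapter, oblong_adapter below 0.2 rad/s and horizontal distance between square_adapter and square_nest below 0.013 m and z of square_adapter in the frame of square_nest below 0.007 m and horizontal distance between hex_adapter and hex_nest below 0.013 m and z of hex_adapter in the frame of hex_nest below 0.007 m and horizontal distance between oblong_adapter and oblong_nest below 0.013 m and z of oblong_adapter in the frame of oblong_nest below 0.007 m); the robot touches nothing.
It fails at once if the jar is shifted by more than 30 mm (distance of jar from where it was at the start of the episode above 0.03 m).
It fails at once if the roll of tape is shifted by more than 30 mm (distance of tape from where it was at the start of the episode above 0.03 m).
It fails at once if the jar is tipped over (angle between jar's own z axis and vertical above 0.7 rad).
It fails at once if the roll of tape is tipped over (angle between tape's own z axis and vertical above 0.7 rad).
It also fails if it takes over 112 s, if anything falls off the work surface, if the arm or the gripper's body presses on something with over 40 N, if the wrist force passes 120 N, or if a joint passes its speed limit or range.

### The arm

A 6-joint arm with a two-finger parallel gripper is mounted at the origin on the work surface. World frame = base frame: x ahead of the robot, y to its left, z up, the work surface at z = 0. Lengths are in mm, angles in rad, forces in N, time in s.
With the tool pointing down it reaches from about 300 to 850 mm from the base axis. Payload 5.4 kg.
Tool frame: the origin (TCP) lies midway between the tips of the shut fingers; the grasp point (between the pads) lies 19 mm behind it; z points along the fingers, y is the line along which they close (so a half turn about z gives the same grasp; the last joint's range is limited). The gripper opens to 85 mm and grips with 20 to 120 N. Pads are 22 mm wide; open, the fingers measure 114 mm over their backs; the gripper's body (76 mm by 85 mm) begins 54 mm behind the grasp point. The pads swing forward as they close: fully open they stand 13 mm farther back than shut.
Start: joints at [0.956, 0.158, 1.597, -0, 1.386, -0.21], TCP at [226.463, 528.508, 231.299] pointing down, gripper open.
Joint ranges: [-2.91, 2.91], [-0.94, 2.29], [0.18, 2.7], [-1.29, 4.43], [0.17, 2.64], [-3, 3]. Speed limits (rad/s): [2.57, 2.57, 3.14, 3.14, 3.14, 3.14].

### API

Orientations are given as a rotation vector (axis times angle).
In Python, from cell import get_obs, optics, order gives the robot as it stands. The module is installed in compiled form; this text tells all that it offers.
- The arm moves only by the shell command python3 -m crank 'ROWS'. ROWS is text: rows parted by semicolons, each of 7 numbers parted by spaces: the finger opening in cm, from 0 to 8.54, then the shift along the tool's x, y, z in cm, then the turn, a rotation vector about the tool's x, y, z in rad. In form: gripper dx dy dz ax ay az; .... A call has exactly 8 rows; each row is the pose to reach, as a shift and turn from the pose commanded when the call began, along the tool's axes at that moment; what a row does not reach only later rows make up. A row lasts 1/8 s, in which the tool goes at most 62.5 mm and 10.7 degrees, less where a joint would pass 70% of its speed; a pose out of reach is approached as far as the arm can. A call with a gripper value outside its range is refused whole. The fingers move at their own pace and stop on an object; the grip force is fixed at half the most. Time passes only in rows, so rows that repeat a pose let the fingers close, or fill a call up. It gives the time, the measured TCP pose, the force, the opening and the grip force at its end, in the units of the state.
- get_obs(): the state, without advancing time (a new reading comes with each control period).
- optics.read_camera(name): name is "side" or "top" or "wrist"; returns (picture, depth): 420x560x3 uint8, red, green, blue; 420x560 float32, mm along the optical axis (not along the pixel's ray), 0 where there is no reading.
- optics.get_calibration(name): a dict with "camera_matrix" (3x3 intrinsics, pixels), "R" (3x3) and "t" (3): a world point X has camera coordinates R X + t. Camera axes: x right, y down, z forward; pixel columns grow to the right and rows downward; lengths in mm; the calibration is good to about 2 mm. The wrist camera is an equidistant fisheye: a pixel r from the principal point sees the ray r / f radians off the axis. A picture is of the moment at which its call begins: read the wrist's pose just before it. get_calibration takes no time and is no camera call; for the wrist camera it gives the pose at the moment of the call.
- order.finish_job(): hands the job in; it is judged then, once.
Trained networks look in the newest picture that a camera, given by its name, has taken for a name from the list of things; names that differ only in an ending like _2 or _b are one class to them, and where a whole thing is asked for, a point or a joint stands for the part that bears it (a point fixed in the world has none). Each returns a list of dicts, best first, with "score" (0 to 1); they miss things now and then, are a little off and sometimes report something else, mostly with a low value. They report only what shows in the picture. A call takes as long as a camera call.
- optics.spot_in(camera, query): "box" ([left, top, width, height] in pixels, round what is visible of it).
The state is a dict: "t": time; "q": joint angles; "joint_vel": joint speeds; "joint_torque": joint torques, N m; "position": TCP position; "ee_rot": TCP orientation; "wrist_force": force on the tool from outside, world axes, zero at the start; "wrist_torque": the same for the moment, N m; "gripper_width": finger opening in mm; "grip_force": force on a finger pad.
Only numpy, scipy, OpenCV 4.12 (cv2) and the standard library are available. Lean on these libraries where they do the work, as an engineer would, in place of code of your own. Each camera call takes 0.05 s, during which the arm holds its last target. There are 200 camera calls.

## Working session

There is one attempt and no reset: what is moved stays moved. The work goes in short steps, Python scripts to look and compute and a shell command to move; the robot and the scene stay as the last step left them, time stands still between calls to the robot, and variables do not carry over. Pictures are saved under pics/ and viewed, at most 14 in all, crops included, and the job is handed in when it is done.

```bash
mkdir -p pics; cat > h.py <<'E'
import numpy as np, cv2
from cell import get_obs, optics, order
from scipy.spatial.transform import Rotation as Ro
def look(cam,fn=None):
    im,d=optics.read_camera(cam)
    if fn: cv2.imwrite('pics/'+fn,im[:,:,::-1])
    return im,d
def pts(cam,d):
    c=optics.get_calibration(cam);K=np.array(c['camera_matrix']);R=np.array(c['R']);t=np.array(c['t'])
    v,u=np.mgrid[:d.shape[0],:d.shape[1]]
    X=np.stack([(u-K[0,2])/K[0,0]*d,(v-K[1,2])/K[1,1]*d,d],-1)
    return (X-t)@R
E
python3 - <<'E'
from h import *
o=get_obs();print(o['t'],o['position'],o['ee_rot'])
im,d=look('top','top1.png')
P=pts('top',d);np.save('P.npy',P);np.save('im.npy',im)
for n in ['round_adapter','square_adapter','hex_adapter','oblong_adapter','round_nest','square_nest','hex_nest','oblong_nest','jar','tape']:
    for r in optics.spot_in('top',n)[:3]:
        b=r['box'];u,v=int(b[0]+b[2]/2),int(b[1]+b[3]/2);print(n,round(r['score'],2),np.round(b),P[min(v,419),min(u,559)].round(0))
look('side','side1.png')
print(optics.get_calibration('top'))
E
```

```text
0.0 [226.11807526 528.01620973 230.27897794] [-6.31353286e-01 -3.07670856e+00  2.75333879e-03]
round_adapter 0.71 [324. 140.  25.  26.] [ 655. -133.   47.]
square_adapter 0.76 [426. 185.  32.  31.] [ 545. -383.   43.]
hex_adapter 0.57 [227. 147.  18.  19.] [641. 108.  48.]
oblong_adapter 0.69 [221. 222.  32.  29.] [448.  99.  49.]
round_nest 0.81 [147. 253.  34.  30.] [370. 282.   7.]
square_nest 0.72 [372. 246.  42.  39.] [ 386. -282.    3.]
hex_nest 0.62 [310. 222.  26.  33.] [ 449. -109.    4.]
oblong_nest 0.59 [113. 180.  28.  49.] [524. 383.   6.]
jar 0.75 [178. 205.  23.  17.] [502. 213.  54.]
tape 0.67 [178. 205.  22.  16.] [505. 212.  56.]
tape 0.57 [357. 204.  29.  26.] [ 503. -228.    0.]
tape 0.35 [225. 147.  19.  19.] [641. 111.  50.]
{'camera_matrix': array([[378.93637188,   0.        , 276.20531123],
       [  0.        , 378.93637188, 206.71472084],
       [  0.        ,   0.        ,   1.        ]]), 'R': array([[ 0.01999097, -0.99970903, -0.01349863],
       [-0.99821373, -0.01919715, -0.05657582],
       [ 0.05630023,  0.01460552, -0.99830705]]), 't': array([ -2.33266548, 523.4918502 , 916.70028101])}
```

View pics/top1.png

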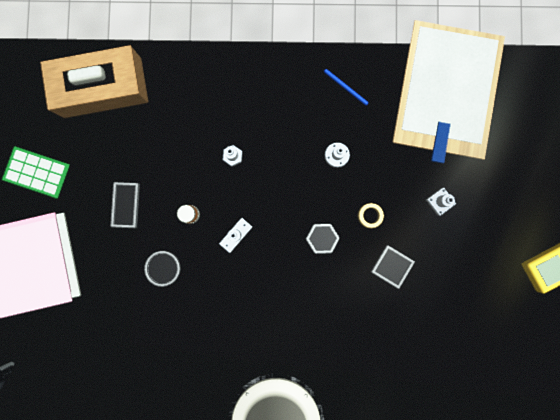

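View pics/side1.png

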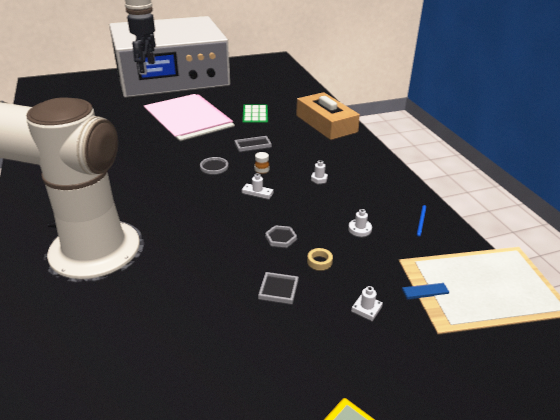

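Top view: hex adapter (232,156), round (337,155), square (442,201) and oblong (236,235). Nests: oblong (124,205), round (162,268), hex (323,238), square (393,267). Jar is at (188,214) and tape at (371,215), and the arm is out of frame. The side view agrees. Next I'll fit silhouettes to get poses.

```bash
cat > fit.py <<'E'
from h import *
from scipy.optimize import differential_evolution
def ngon(n,r,a0): a=a0+2*np.pi*np.arange(n)/n; return np.c_[r*np.cos(a),r*np.sin(a)]
def rect(a,b): return np.array([[a,b],[-a,b],[-a,-b],[a,-b]])/2.
C=lambda d: ngon(32,d/2,0)
hx=lambda f: ngon(6,f/np.sqrt(3),np.pi/6)
feet=dict(round=C(60),square=rect(50,50),hex=hx(44),oblong=rect(84,34))
outs=dict(round=C(86),square=rect(76,76),hex=hx(70),oblong=rect(110,60))
sym=dict(round=1e-3,square=np.pi/2,hex=np.pi/3,oblong=np.pi)
S=6
def fit(im,cal,shape,kind,u,v,w=34,z0=0):
    K=np.array(cal['camera_matrix']);R=np.array(cal['R']);t=np.array(cal['t'])
    prisms=[(outs[shape],0,12)] if kind=='nest' else [(feet[shape],0,14),(C(30),14,50),(C(16),50,62)]
    u0,v0=int(u-w),int(v-w)
    g=im[v0:v0+2*w,u0:u0+2*w].max(2).astype(float)
    m=cv2.resize(g,None,fx=S,fy=S,interpolation=cv2.INTER_LINEAR)
    m=(m>60).astype(np.uint8)
    n,l,st,ce=cv2.connectedComponentsWithStats(m)
    k=l==(1+np.argmax(st[1:,4]-30*np.hypot(*(ce[1:]-S*w).T)))
    cs,_=cv2.findContours(k.astype(np.uint8),cv2.RETR_EXTERNAL,cv2.CHAIN_APPROX_NONE)
    m=np.zeros_like(m);cv2.drawContours(m,cs,-1,1,-1)
    def sil(p):
        o=np.zeros_like(m);c,s=np.cos(p[2]),np.sin(p[2])
        for q,a,b in prisms:
            q=q@np.array([[c,s],[-s,c]])+p[:2]
            X=np.r_[np.c_[q,np.full(len(q),a+z0)],np.c_[q,np.full(len(q),b+z0)]]@R.T+t
            x=X@K.T;x=x[:,:2]/x[:,2:]
            x=((x-[u0,v0]+.5)*S-.5)
            cv2.fillConvexPoly(o,cv2.convexHull(np.round(x*16).astype(np.int32)),1,shift=4)
        return o
    ray=R.T@np.linalg.solve(K,[u,v,1]);cc=-R.T@t;X0=cc-ray*(cc[2]-15)/ray[2]
    f=lambda p:1-(sil(p)&m).sum()/(sil(p)|m).sum()
    r=differential_evolution(f,[(X0[0]-40,X0[0]+40),(X0[1]-40,X0[1]+40),(0,sym[shape])],seed=1,maxiter=60,popsize=12)
    return r.x,1-r.fun,sil(r.x),m
E
cat > go.py <<'E'
from fit import *
im=np.load('im.npy');cal=optics.get_calibration('top')
L=dict(hex=((232,156),(323,238)),round=((337,155),(162,268)),square=((442,201),(393,267)),oblong=((236,235),(124,205)))
tiles=[];res={}
for s,(a,n) in L.items():
    for k,c in (('adapter',a),('nest',n)):
        p,i,o,m=fit(im,cal,s,k,*c,w=30);res[s+k]=p
        print(s,k,p.round(1)[:2],round(np.degrees(p[2]),1),'IoU',round(i,3))
        w=30;g=cv2.resize(im[c[1]-w:c[1]+w,c[0]-w:c[0]+w,::-1],None,fx=3,fy=3,interpolation=0)
        cs,_=cv2.findContours(o,0,1);cv2.drawContours(g,[x//2 for x in cs],-1,(0,0,255),1);tiles.append(g)
cv2.imwrite('pics/fit1.png',np.vstack([np.hstack(tiles[:4]),np.hstack(tiles[4:])]))
np.save('res.npy',res)
E
python3 go.py
```

```text
hex adapter [650.2 121.2] 31.5 IoU 0.877
hex nest [ 448.8 -106.5] 3.1 IoU 0.909
round adapter [ 657.7 -140.5] 0.1 IoU 0.929
round nest [366.8 287.3] 0.0 IoU 0.974
square adapter [ 546.  -397.6] 37.5 IoU 0.948
square nest [ 383.4 -280. ] 58.8 IoU 0.941
oblong adapter [452.1 107.2] 142.3 IoU 0.89
oblong nest [521.8 386.7] 177.8 IoU 0.948
```

View pics/fit1.png

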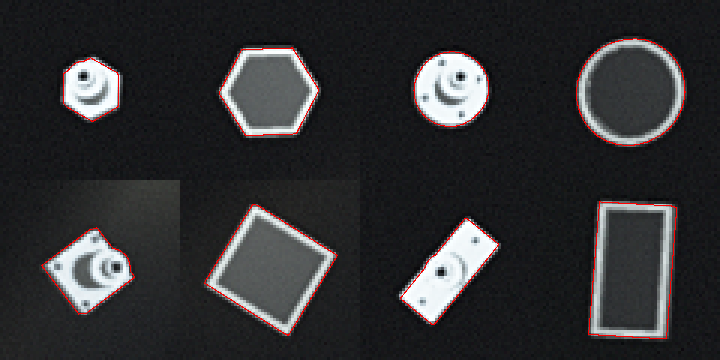

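```bash
cat > plan.py <<'E'
# plan.py x y z yaw_deg(of tool x): shift/turn in tool axes (cm, rad)
import sys
from h import *
x,y,z,yaw=map(float,sys.argv[1:5])
o=get_obs();R=Ro.from_rotvec(o['ee_rot']).as_matrix()
T=Ro.from_euler('z',yaw,degrees=True).as_matrix()@np.diag([1,-1,-1.])
print('t',round(o['t'],2),'pos',np.round(o['position'],1),'yaw',round(np.degrees(np.arctan2(R[1,0],R[0,0])),1),'q6',round(o['q'][5],2),'width',round(o['gripper_width'],1),'F',np.round(o['wrist_force'],1),'grip',round(o['grip_force'],1))
print('shift cm',np.round(R.T@(np.array([x,y,z])-o['position'])/10,2),'turn',np.round(Ro.from_matrix(R.T@T).as_rotvec(),3))
E
python3 - <<'E'
from h import *
P=np.load('P.npy');r=np.load('res.npy',allow_pickle=True).item()
for s in ['hex','round','square','oblong']:
    a=r[s+'adapter'];k=(np.hypot(P[...,0]-a[0],P[...,1]-a[1])<40)
    q=P[k];n=q[(q[:,2]>40)&(q[:,2]<70)];f=q[(q[:,2]>8)&(q[:,2]<20)]
    print(s,a[:2].round(1),'neck',len(n),np.median(n,0).round(1),((n.min(0)+n.max(0))/2).round(1),'foot',len(f),((f.min(0)+f.max(0))/2).round(1))
E
python3 plan.py 650 121 130 100
```

```text
hex [650.2 121.2] neck 129 [648.5 118.6  49.9] [650.9 118.9  53.3] foot 129 [651.3 120.4  13.7]
round [ 657.7 -140.5] neck 128 [ 655.  -139.5   49.6] [ 657.5 -140.    53.2] foot 299 [ 656.6 -140.4   13.1]
square [ 546.  -397.6] neck 143 [ 544.9 -393.1   49.6] [ 545.1 -396.7   52.5] foot 258 [ 545.5 -396.5   13.8]
oblong [452.1 107.2] neck 130 [452.9 105.6  50. ] [452.7 105.9  53.3] foot 298 [452.1 107.6  13.3]
t 0.6 pos [226.5 528.5 231.3] yaw 156.8 q6 -0.21 width 85.2 F [-0.1 -0.3 -1. ] grip 0.0
shift cm [-54.98 -20.78  10.13] turn [ 0.    -0.     0.991]
```

```bash
python3 -m crank '8.5 -55 -20.8 10.1 0 0 0.99;8.5 -55 -20.8 10.1 0 0 0.99;8.5 -55 -20.8 10.1 0 0 0.99;8.5 -55 -20.8 10.1 0 0 0.99;8.5 -55 -20.8 10.1 0 0 0.99;8.5 -55 -20.8 10.1 0 0 0.99;8.5 -55 -20.8 10.1 0 0 0.99;8.5 -55 -20.8 10.1 0 0 0.99'; python3 plan.py 650 121 100 100
```

```text
t: 1.6
position: [582.9, 185.2, 146.6]
ee_rot: [2.018, 2.408, 0.001]
wrist_force: [0.5, 0.2, -0.4]
gripper_width: 85.1
grip_force: 0.0
t 1.6 pos [582.9 185.2 146.6] yaw 100.1 q6 -0.07 width 85.1 F [ 0.5  0.2 -0.4] grip 0.0
shift cm [-7.49  5.48  4.66] turn [ 0.001 -0.     0.001]
```

```bash
python3 -m crank '8.5 -7.5 5.5 4.7 0 0 0;8.5 -7.5 5.5 4.7 0 0 0;8.5 -7.5 5.5 4.7 0 0 0;8.5 -7.5 5.5 4.7 0 0 0;8.5 -7.5 5.5 4.7 0 0 0;8.5 -7.5 5.5 4.7 0 0 0;8.5 -7.5 5.5 4.7 0 0 0;8.5 -7.5 5.5 4.7 0 0 0' >/dev/null; python3 plan.py 650.5 120.5 18 100;  python3 - <<'E'
from h import *
look('wrist','w1.png')
E
```

```text
t 2.6 pos [648.7 122.8  99.9] yaw 100.1 q6 -0.17 width 85.1 F [-0.6 -0.3  0.8] grip 0.0
shift cm [-0.26  0.14  8.19] turn [0.    0.    0.002]
```

View pics/w1.png

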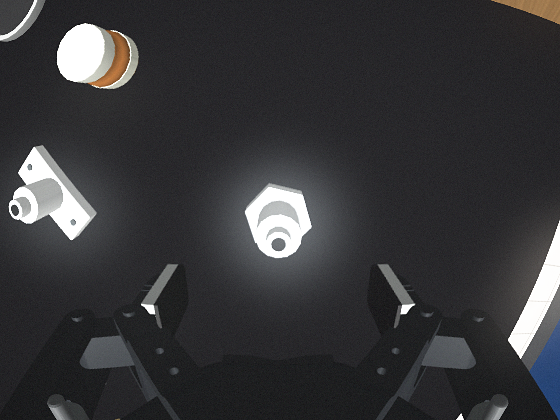

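Wrist view: the hex adapter's stub is at (278,242), centred between the fingers (x≈160 and 395). Going down to grip.

```bash
python3 -m crank '8.5 -0.2 0.1 5 0 0 0;8.5 -0.2 0.1 8.2 0 0 0;8.5 -0.2 0.1 8.2 0 0 0;2 -0.2 0.1 8.2 0 0 0;2 -0.2 0.1 8.2 0 0 0;2 -0.2 0.1 8.2 0 0 0;2 -0.2 0.1 8.2 0 0 0;2 -0.2 0.1 8.2 0 0 0'; python3 -m crank '2 0 0 0 0 0 0;2 0 0 0 0 0 0;2 0 0 0 0 0 0;2 0 0 -3 0 0 0;2 0 0 -8 0 0 0;2 0 0 -10 0 0 0;2 0 0 -10 0 0 0;2 0 0 -10 0 0 0' ; python3 plan.py 448.8 -106.5 90 71.6
```

```text
t: 3.65
position: [651.4, 120.8, 19.5]
ee_rot: [2.016, 2.407, 0.003]
wrist_force: [-1.4, -0.4, 6.4]
gripper_width: 28.6
grip_force: 59.6
t: 4.65
position: [648.5, 120.7, 115.0]
ee_rot: [-2.016, -2.406, 0.004]
wrist_force: [-0.6, -0.7, -1.5]
gripper_width: 28.6
grip_force: 59.5
t 4.65 pos [648.5 120.7 115. ] yaw 100.1 q6 -0.17 width 28.6 F [-0.6 -0.7 -1.5] grip 59.5
shift cm [-18.88 -23.63   2.58] turn [-0.004  0.     0.497]
```

```bash
python3 -m crank '2 -18.9 -23.6 2.5 0 0 0.5;2 -18.9 -23.6 2.5 0 0 0.5;2 -18.9 -23.6 2.5 0 0 0.5;2 -18.9 -23.6 2.5 0 0 0.5;2 -18.9 -23.6 2.5 0 0 0.5;2 -18.9 -23.6 2.5 0 0 0.5;2 -18.9 -23.6 2.5 0 0 0.5;2 -18.9 -23.6 2.5 0 0 0.5'; python3 plan.py 448.8 -106.5 23.5 71.6; python3 - <<'E'
from h import *
look('wrist','w2.png')
E
```

```text
t: 5.65
position: [451.1, -105.8, 92.2]
ee_rot: [-2.549, -1.835, 0.0]
wrist_force: [-0.1, 0.0, -1.2]
gripper_width: 28.3
grip_force: 59.9
t 5.65 pos [ 451.1 -105.8   92.2] yaw 71.5 q6 -0.17 width 28.3 F [-0.1  0.  -1.2] grip 59.9
shift cm [-0.14 -0.19  6.87] turn [-0.001 -0.    -0.001]
```

View pics/w2.png

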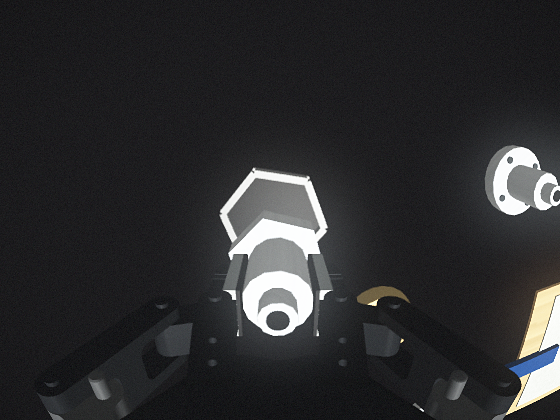

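The adapter is centred over the hex nest (273,205) and the yaw matches. Lowering.

```bash
python3 -m crank '2 -0.1 -0.2 3 0 0 0;2 -0.1 -0.2 5.5 0 0 0;2 -0.1 -0.2 6.5 0 0 0;2 -0.1 -0.2 6.9 0 0 0;2 -0.1 -0.2 6.9 0 0 0;8.5 -0.1 -0.2 6.9 0 0 0;8.5 -0.1 -0.2 6.9 0 0 0;8.5 -0.1 -0.2 6.9 0 0 0'; python3 -m crank '8.5 0 0 0 0 0 0;8.5 0 0 0 0 0 0;8.5 0 0 0 0 0 0;8.5 0 0 -5 0 0 0;8.5 0 0 -10 0 0 0;8.5 0 0 -10 0 0 0;8.5 0 0 -10 0 0 0;8.5 0 0 -10 0 0 0' ; python3 plan.py 657.2 -140.3 100 71.6
```

```text
t: 6.7
position: [449.0, -107.2, 24.1]
ee_rot: [2.55, 1.833, 0.001]
wrist_force: [0.5, -0.8, -0.3]
gripper_width: 81.0
grip_force: 0.0
t: 7.7
position: [447.4, -106.3, 121.9]
ee_rot: [-2.548, -1.832, 0.002]
wrist_force: [-0.5, 0.7, -0.0]
gripper_width: 85.3
grip_force: 0.0
t 7.7 pos [ 447.4 -106.3  121.9] yaw 71.4 q6 -0.17 width 85.3 F [-0.5  0.7 -0. ] grip 0.0
shift cm [ 3.46 20.98  2.12] turn [-0.004 -0.001 -0.003]
```

```bash
python3 -m crank '8.5 3.5 21 2.1 0 0 0;8.5 3.5 21 2.1 0 0 0;8.5 3.5 21 2.1 0 0 0;8.5 3.5 21 2.1 0 0 0;8.5 3.5 21 2.1 0 0 0;8.5 3.5 21 2.1 0 0 0;8.5 3.5 21 2.1 0 0 0;8.5 3.5 21 2.1 0 0 0'>/dev/null; python3 plan.py 657.2 -140.3 18 71.6; python3 - <<'E'
from h import *
look('wrist','w3.png')
E
```

```text
t 8.7 pos [ 658.2 -140.6  103. ] yaw 71.4 q6 -0.07 width 85.0 F [-0.  -0.7 -0.4] grip 0.0
shift cm [-0.01 -0.11  8.5 ] turn [ 0.     0.    -0.003]
```

View pics/w3.png

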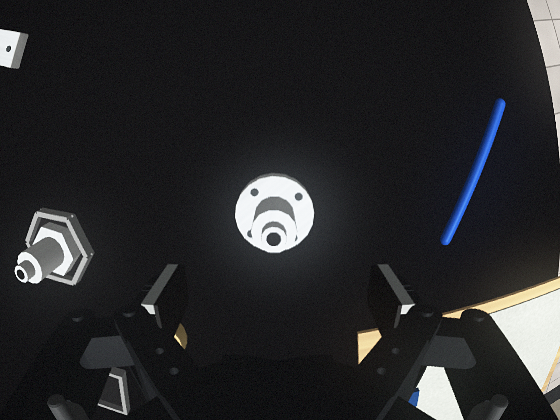

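The hex adapter is seated in its nest at (60,250). The round adapter's stub (274,238) is centred between the fingers.

```bash
python3 -m crank '8.5 0 -0.1 5 0 0 0;8.5 0 -0.1 8.5 0 0 0;8.5 0 -0.1 8.5 0 0 0;2 0 -0.1 8.5 0 0 0;2 0 -0.1 8.5 0 0 0;2 0 -0.1 8.5 0 0 0;2 0 -0.1 8.5 0 0 0;2 0 -0.1 8.5 0 0 0'; python3 -m crank '2 0 0 0 0 0 0;2 0 0 0 0 0 0;2 0 0 0 0 0 0;2 0 0 -3 0 0 0;2 0 0 -8 0 0 0;2 0 0 -11 0 0 0;2 0 0 -11 0 0 0;2 0 0 -11 0 0 0' ; python3 plan.py 366.8 287.3 120 80
```

```text
t: 9.75
position: [659.1, -140.8, 19.6]
ee_rot: [2.549, 1.833, 0.002]
wrist_force: [-0.1, -0.8, 6.1]
gripper_width: 28.7
grip_force: 59.7
t: 10.75
position: [656.7, -139.8, 125.5]
ee_rot: [-2.548, -1.832, 0.003]
wrist_force: [-0.2, 0.9, -2.1]
gripper_width: 28.6
grip_force: 59.4
t 10.75 pos [ 656.7 -139.8  125.5] yaw 71.4 q6 -0.07 width 28.6 F [-0.2  0.9 -2.1] grip 59.4
shift cm [ 31.26 -41.08   0.69] turn [-0.003 -0.    -0.149]
```

```bash
python3 -m crank '2 31.3 -41.1 0 0 0 -0.15;2 31.3 -41.1 0 0 0 -0.15;2 31.3 -41.1 0 0 0 -0.15;2 31.3 -41.1 0 0 0 -0.15;2 31.3 -41.1 0 0 0 -0.15;2 31.3 -41.1 0 0 0 -0.15;2 31.3 -41.1 0 0 0 -0.15;2 31.3 -41.1 0 0 0 -0.15' >/dev/null; python3 plan.py 366.8 287.3 90 80
```

```text
t 11.75 pos [374.4 274.3 125.5] yaw 80.0 q6 0.55 width 28.4 F [ 0.9  0.9 -1.2] grip 59.8
shift cm [ 1.15 -0.96  3.55] turn [-0.003  0.002  0.   ]
```

```bash
python3 -m crank '2 1.2 -1 3.5 0 0 0;2 1.2 -1 3.5 0 0 0;2 1.2 -1 3.5 0 0 0;2 1.2 -1 3.5 0 0 0;2 1.2 -1 3.5 0 0 0;2 1.2 -1 3.5 0 0 0;2 1.2 -1 3.5 0 0 0;2 1.2 -1 3.5 0 0 0' >/dev/null; python3 plan.py 366.8 287.3 23.5 80; python3 - <<'E'
from h import *
look('wrist','w4.png')
E
```

```text
t 12.75 pos [369.5 287.   92.7] yaw 80.0 q6 0.58 width 28.7 F [ 0.9 -0.5 -0.4] grip 59.8
shift cm [-0.02 -0.27  6.92] turn [ 0. -0.  0.]
```

View pics/w4.png

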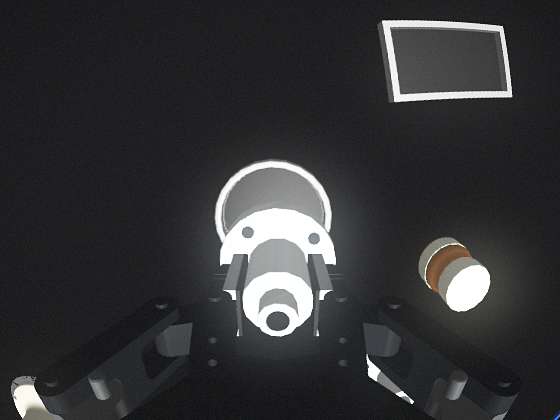

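The round foot sits over its nest (273,210), about 3 mm to the right, which the shift corrects. The jar (455,275) is clear.

```bash
python3 -m crank '2 0 -0.3 3 0 0 0;2 0 -0.3 5.5 0 0 0;2 0 -0.3 6.5 0 0 0;2 0 -0.3 6.9 0 0 0;2 0 -0.3 6.9 0 0 0;8.5 0 -0.3 6.9 0 0 0;8.5 0 -0.3 6.9 0 0 0;8.5 0 -0.3 6.9 0 0 0'; python3 -m crank '8.5 0 0 0 0 0 0;8.5 0 0 0 0 0 0;8.5 0 0 0 0 0 0;8.5 0 0 -5 0 0 0;8.5 0 0 -10 0 0 0;8.5 0 0 -10 0 0 0;8.5 0 0 -10 0 0 0;8.5 0 0 -10 0 0 0' ; python3 plan.py 452.3 106.8 100 80
```

```text
t: 13.8
position: [366.9, 287.7, 24.0]
ee_rot: [2.406, 2.02, 0.001]
wrist_force: [0.1, -0.3, 0.9]
gripper_width: 80.8
grip_force: 0.0
t: 14.8
position: [365.3, 287.0, 121.9]
ee_rot: [-2.405, -2.019, 0.005]
wrist_force: [0.5, 0.7, -0.5]
gripper_width: 85.1
grip_force: 0.0
t 14.8 pos [365.3 287.  121.9] yaw 80.0 q6 0.58 width 85.1 F [ 0.5  0.7 -0.5] grip 0.0
shift cm [-16.24  11.7    2.19] turn [-0.003  0.002  0.001]
```

```bash
python3 -m crank '8.5 -16.3 11.7 2.2 0 0 0;8.5 -16.3 11.7 2.2 0 0 0;8.5 -16.3 11.7 2.2 0 0 0;8.5 -16.3 11.7 2.2 0 0 0;8.5 -16.3 11.7 2.2 0 0 0;8.5 -16.3 11.7 2.2 0 0 0;8.5 -16.3 11.7 2.2 0 0 0;8.5 -16.3 11.7 2.2 0 0 0'>/dev/null; python3 plan.py 452.3 106.8 18 80; python3 - <<'E'
from h import *
look('wrist','w5.png')
E
```

```text
t 15.8 pos [453.3 107.6 101.7] yaw 80.1 q6 0.15 width 84.9 F [-0.1 -0.4 -0.1] grip 0.0
shift cm [-0.1  -0.08  8.37] turn [ 0.    -0.     0.002]
```

View pics/w5.png

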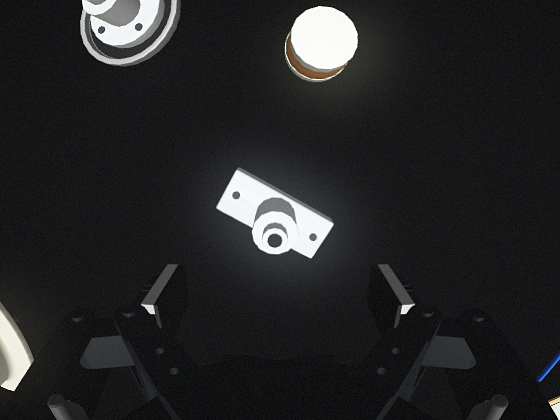

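The round adapter is in its nest (125,25). The oblong adapter's stub (274,240) is centred between the fingers.

```bash
python3 -m crank '8.5 -0.1 -0.1 5 0 0 0;8.5 -0.1 -0.1 8.4 0 0 0;8.5 -0.1 -0.1 8.4 0 0 0;2 -0.1 -0.1 8.4 0 0 0;2 -0.1 -0.1 8.4 0 0 0;2 -0.1 -0.1 8.4 0 0 0;2 -0.1 -0.1 8.4 0 0 0;2 -0.1 -0.1 8.4 0 0 0'; python3 -m crank '2 0 0 0 0 0 0;2 0 0 0 0 0 0;2 0 0 0 0 0 0;2 0 0 -3 0 0 0;2 0 0 -8 0 0 0;2 0 0 -11 0 0 0;2 0 0 -11 0 0 0;2 0 0 -11 0 0 0' ; python3 plan.py 521.8 386.7 120 115.5
```

```text
t: 16.85
position: [453.4, 106.0, 19.0]
ee_rot: [2.405, 2.019, 0.002]
wrist_force: [-1.3, -0.9, 6.2]
gripper_width: 28.4
grip_force: 59.2
t: 17.85
position: [451.3, 106.0, 126.3]
ee_rot: [-2.405, -2.019, 0.003]
wrist_force: [-0.4, -0.3, -2.1]
gripper_width: 28.5
grip_force: 59.6
t 17.85 pos [451.3 106.  126.3] yaw 80.0 q6 0.14 width 28.5 F [-0.4 -0.3 -2.1] grip 59.6
shift cm [28.87  2.08  0.62] turn [-0.002 -0.    -0.619]
```

```bash
python3 -m crank '2 28.9 2.1 0 0 0 -0.62;2 28.9 2.1 0 0 0 -0.62;2 28.9 2.1 0 0 0 -0.62;2 28.9 2.1 0 0 0 -0.62;2 28.9 2.1 0 0 0 -0.62;2 28.9 2.1 0 0 0 -0.62;2 28.9 2.1 3 0 0 -0.62;2 28.9 2.1 3 0 0 -0.62' >/dev/null; python3 plan.py 521.8 386.7 23.5 115.5; python3 - <<'E'
from h import *
look('wrist','w6.png')
E
```

```text
t 18.85 pos [519.8 384.5  92.8] yaw 115.5 q6 0.01 width 28.5 F [ 0.  -0.5 -1.9] grip 59.9
shift cm [0.11 0.34 6.93] turn [-0.01  0.    0.  ]
```

View pics/w6.png

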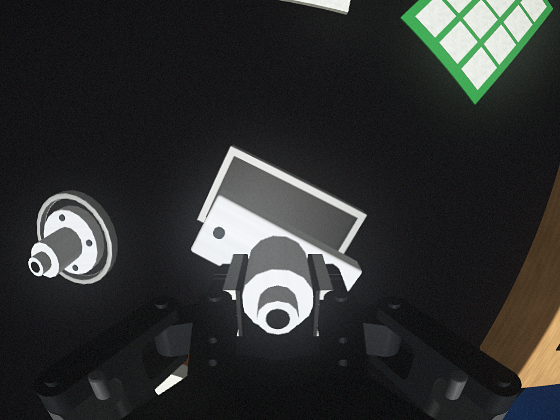

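The foot is parallel to the oblong nest (centre about (283,200)), with a small shift right, as planned. Lowering.

```bash
python3 -m crank '2 0.1 0.3 3 0 0 0;2 0.1 0.3 5.5 0 0 0;2 0.1 0.3 6.5 0 0 0;2 0.1 0.3 6.9 0 0 0;2 0.1 0.3 6.9 0 0 0;8.5 0.1 0.3 6.9 0 0 0;8.5 0.1 0.3 6.9 0 0 0;8.5 0.1 0.3 6.9 0 0 0'; python3 -m crank '8.5 0 0 0 0 0 0;8.5 0 0 0 0 0 0;8.5 0 0 0 0 0 0;8.5 0 0 -5 0 0 0;8.5 0 0 -10 0 0 0;8.5 0 0 -10 0 0 0;8.5 0 0 -10 0 0 0;8.5 0 0 -10 0 0 0' ; python3 plan.py 545.4 -396.8 120 70
```

```text
t: 19.9
position: [525.8, 389.4, 29.3]
ee_rot: [1.675, 2.657, 0.001]
wrist_force: [-0.9, -0.7, 0.2]
gripper_width: 80.8
grip_force: 0.0
t: 20.9
position: [524.1, 388.5, 126.4]
ee_rot: [-1.674, -2.656, 0.005]
wrist_force: [0.7, 0.3, -0.3]
gripper_width: 84.6
grip_force: 0.0
t 20.9 pos [524.1 388.5 126.4] yaw 115.6 q6 0.01 width 84.6 F [ 0.7  0.3 -0.3] grip 0.0
shift cm [-71.77 -31.95   0.77] turn [-0.004  0.002  0.795]
```

```bash
python3 -m crank '8.5 -43 -19 0 0 0 0.8;8.5 -43 -19 0 0 0 0.8;8.5 -43 -19 0 0 0 0.8;8.5 -43 -19 0 0 0 0.8;8.5 -43 -19 0 0 0 0.8;8.5 -43 -19 0 0 0 0.8;8.5 -43 -19 0 0 0 0.8;8.5 -43 -19 0 0 0 0.8' >/dev/null; python3 plan.py 545.4 -396.8 120 70; python3 - <<'E'
from fit import *
im,d=look('top','top2.png');np.save('P2.npy',pts('top',d))
P=np.load('P2.npy');r=np.load('res.npy',allow_pickle=True).item()
for s in ['hex','round','oblong']:
    a=r[s+'nest'];k=(np.hypot(P[...,0]-a[0],P[...,1]-a[1])<35)
    q=P[k];n=q[(q[:,2]>44)&(q[:,2]<75)];f=q[(q[:,2]>14)&(q[:,2]<23)]
    print(s,a[:2].round(1),'neck',len(n),((n.min(0)+n.max(0))/2).round(1),'zmax',n[:,2].max().round(1) if len(n) else 0,'footmed',np.median(f,0).round(1),((f.min(0)+f.max(0))/2).round(1))
c=[im[v-30:v+30,u-30:u+30,::-1] for u,v in ((323,238),(162,268),(124,205))]
cv2.imwrite('pics/c2.png',cv2.resize(np.hstack(c),None,fx=4,fy=4,interpolation=cv2.INTER_CUBIC))
E
```

```text
t 21.9 pos [538.4 -83.5 127.4] yaw 69.6 q6 -0.02 width 84.8 F [-0.3  0.6  0.1] grip 0.0
shift cm [-29.11  11.6    0.72] turn [-0.002  0.    -0.008]
hex [ 448.8 -106.5] neck 125 [ 451.3 -108.3   59.1] zmax 68.1 footmed [ 452.1 -103.1   17.1] [ 456.4 -110.3   18.1]
round [366.8 287.3] neck 139 [369.3 286.2  56.6] zmax 68.0 footmed [373.6 278.6  17.3] [369.3 286.3  18.2]
oblong [521.8 386.7] neck 136 [526.4 387.8  56.2] zmax 68.2 footmed [512.5 384.5  17.6] [521.6 381.1  18.4]
```

View pics/c2.png

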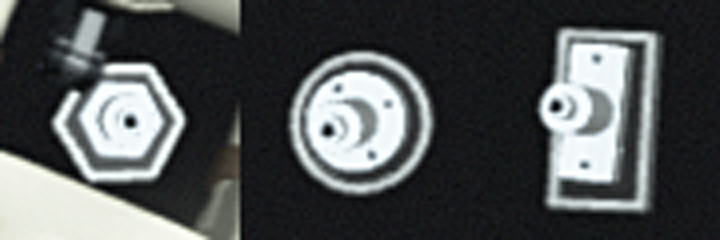

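The hex (120,120) and round (355,120) adapters sit inside their rims. The oblong (590,110) is about 5 mm off centre, but its top is at the same height as the others, so it is seated. On to the square adapter.

```bash
python3 -m crank '8.5 -29.1 11.6 2 0 0 0;8.5 -29.1 11.6 2 0 0 0;8.5 -29.1 11.6 2 0 0 0;8.5 -29.1 11.6 2 0 0 0;8.5 -29.1 11.6 2 0 0 0;8.5 -29.1 11.6 2 0 0 0;8.5 -29.1 11.6 2 0 0 0;8.5 -29.1 11.6 2 0 0 0'>/dev/null; python3 plan.py 545.4 -396.8 18 70; python3 - <<'E'
from h import *
look('wrist','w7.png')
E
```

```text
t 22.95 pos [ 547.5 -392.1  108.1] yaw 69.8 q6 -0.45 width 85.0 F [0.2 0.3 0.2] grip 0.0
shift cm [-0.52 -0.03  9.01] turn [-0.001 -0.001 -0.003]
```

View pics/w7.png

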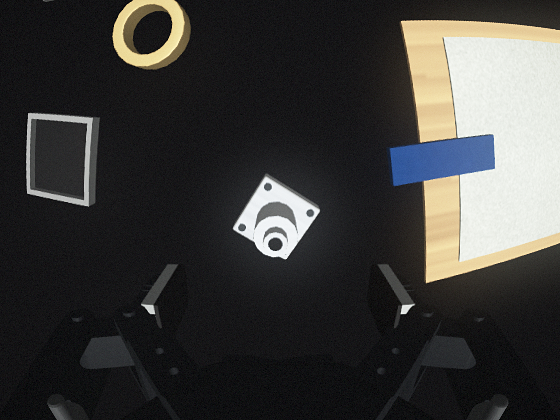

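The square adapter's stub (275,243) is centred as the others were, and the clipboard is clear.

```bash
python3 -m crank '8.5 -0.3 0 5 0 0 0;8.5 -0.3 0 8.9 0 0 0;8.5 -0.3 0 8.9 0 0 0;2 -0.3 0 8.9 0 0 0;2 -0.3 0 8.9 0 0 0;2 -0.3 0 8.9 0 0 0;2 -0.3 0 8.9 0 0 0;2 -0.3 0 8.9 0 0 0'; python3 -m crank '2 0 0 0 0 0 0;2 0 0 0 0 0 0;2 0 0 0 0 0 0;2 0 0 -3 0 0 0;2 0 0 -8 0 0 0;2 0 0 -11 0 0 0;2 0 0 -11 0 0 0;2 0 0 -11 0 0 0' ; python3 plan.py 383.4 -280 90 91.3
```

```text
t: 24.0
position: [547.1, -397.7, 21.7]
ee_rot: [2.576, 1.794, 0.0]
wrist_force: [-1.7, 1.1, 7.1]
gripper_width: 28.4
grip_force: 59.9
t: 25.0
position: [545.4, -395.8, 127.4]
ee_rot: [-2.575, -1.794, 0.001]
wrist_force: [-0.8, -0.4, -1.6]
gripper_width: 28.5
grip_force: 59.6
t 25.0 pos [ 545.4 -395.8  127.4] yaw 69.7 q6 -0.45 width 28.5 F [-0.8 -0.4 -1.6] grip 59.6
shift cm [  5.24 -19.2    3.81] turn [-0.003 -0.002 -0.377]
```

```bash
python3 -m crank '2 5.2 -19.2 0 0 0 -0.37;2 5.2 -19.2 0 0 0 -0.37;2 5.2 -19.2 0 0 0 -0.37;2 5.2 -19.2 3.5 0 0 -0.37;2 5.2 -19.2 3.5 0 0 -0.37;2 5.2 -19.2 3.5 0 0 -0.37;2 5.2 -19.2 3.5 0 0 -0.37;2 5.2 -19.2 3.5 0 0 -0.37' >/dev/null; python3 plan.py 383.4 -280 25.5 91.3; python3 - <<'E'
from h import *
look('wrist','w8.png')
E
```

```text
t 26.0 pos [ 385.1 -282.2   95.3] yaw 90.9 q6 -0.9 width 28.4 F [ 0.3 -0.1 -2.4] grip 60.3
shift cm [ 0.23 -0.17  6.98] turn [ 0.001  0.001 -0.006]
```

View pics/w8.png

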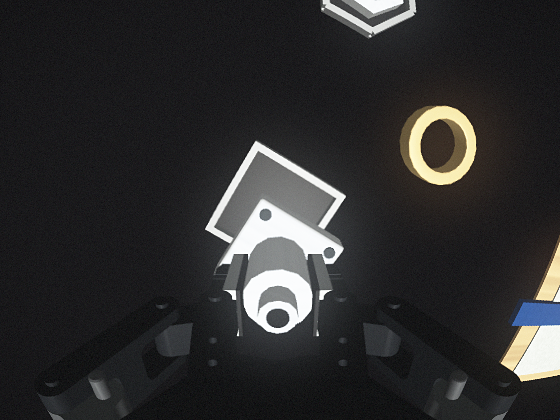

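The square foot is parallel to its nest (275,205) and lined up with it, and the tape (438,145) is clear. Lowering and releasing.

```bash
python3 -m crank '2 0.2 -0.2 3 0 0 0;2 0.2 -0.2 5.5 0 0 0;2 0.2 -0.2 6.5 0 0 0;2 0.2 -0.2 7 0 0 0;2 0.2 -0.2 7 0 0 0;8.5 0.2 -0.2 7 0 0 0;8.5 0.2 -0.2 7 0 0 0;8.5 0.2 -0.2 7 0 0 0'; python3 -m crank '8.5 0 0 0 0 0 0;8.5 0 0 0 0 0 0;8.5 0 0 0 0 0 0;8.5 0 0 -5 0 0 0;8.5 0 0 -10 0 0 0;8.5 0 0 -16 0 0 0;8.5 0 0 -22 0 0 0;8.5 0 0 -22 0 0 0'; python3 -m crank '8.5 5 -25 0 0 0 0;8.5 5 -25 0 0 0 0;8.5 5 -25 0 0 0 0;8.5 5 -25 0 0 0 0;8.5 5 -25 0 0 0 0;8.5 5 -25 0 0 0 0;8.5 5 -25 0 0 0 0;8.5 5 -25 0 0 0 0'; python3 - <<'E'
from fit import *
im,d=look('top');P=pts('top',d)
ims,_=look('side');cal=optics.get_calibration('side')
r=np.load('res.npy',allow_pickle=True).item()
for s in ['hex','round','square','oblong']:
    a=r[s+'nest'];q=P[np.hypot(P[...,0]-a[0],P[...,1]-a[1])<35]
    n=q[(q[:,2]>44)&(q[:,2]<75)]
    print(s,a[:2].round(1),'neck',len(n),((n.min(0)+n.max(0))/2).round(1) if len(n) else 0,'zmax',n[:,2].max().round(1) if len(n) else 0)
for n in ('jar','tape'): print(n,[(round(x['score'],2),np.round(x['box'])) for x in optics.spot_in('top',n)[:2]])
c=[]
for i,u,v in ((im,323,238),(im,162,268),(im,124,205),(im,393,267),(ims,281,236),(ims,214,166),(ims,253,143),(ims,279,288)):
    c.append(i[v-30:v+30,u-30:u+30,::-1])
cv2.imwrite('pics/c3.png',cv2.resize(np.vstack([np.hstack(c[:4]),np.hstack(c[4:])]),None,fx=3.3,fy=3.3,interpolation=cv2.INTER_CUBIC))
E
```

```text
t: 27.05
position: [382.5, -279.7, 25.0]
ee_rot: [2.203, 2.239, -0.0]
wrist_force: [-0.4, 0.7, -0.5]
gripper_width: 80.8
grip_force: 0.0
t: 28.05
position: [384.4, -281.9, 250.6]
ee_rot: [2.195, 2.231, -0.002]
wrist_force: [1.5, -1.2, 0.3]
gripper_width: 85.1
grip_force: 0.0
t: 29.05
position: [132.5, -233.1, 244.3]
ee_rot: [-2.199, -2.242, -0.002]
wrist_force: [-0.1, 0.1, 0.3]
gripper_width: 85.2
grip_force: 0.0
hex [ 448.8 -106.5] neck 125 [ 451.2 -108.3   58.1] zmax 68.4
round [366.8 287.3] neck 137 [369.6 286.6  56.9] zmax 68.9
square [ 383.4 -280. ] neck 140 [ 384.3 -280.8   57.6] zmax 70.8
oblong [521.8 386.7] neck 135 [526.3 388.2  55.9] zmax 67.5
jar [(0.66, array([180., 204.,  21.,  19.]))]
tape [(0.68, array([358., 201.,  26.,  27.]))]
```

View pics/c3.png

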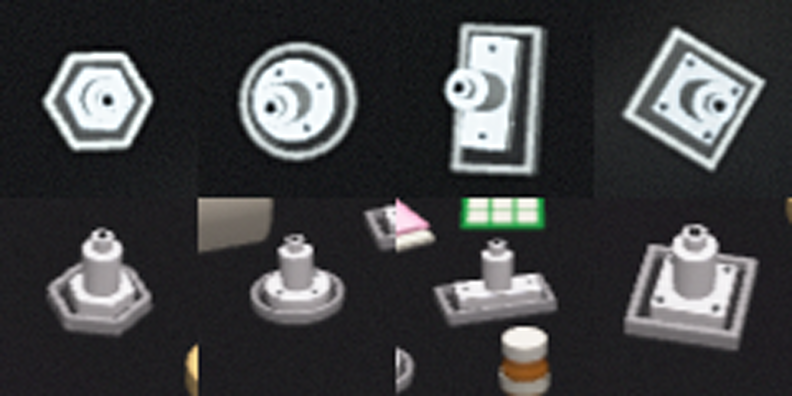

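All four adapters stand inside their rims in both views, and the jar and tape haven't moved. I'll check the oblong's tilt before handing in.

```bash
python3 - <<'E'
from fit import *
ds=[look('top')[1] for _ in range(6)];P=np.median([pts('top',d) for d in ds],0)
r=np.load('res.npy',allow_pickle=True).item()
for s in ['round','square','oblong']:
    a=r[s+'nest'];e=P[...,:2]-a[:2];c,sn=np.cos(a[2]),np.sin(a[2])
    X=e[...,0]*c+e[...,1]*sn;Y=-e[...,0]*sn+e[...,1]*c
    h=(50,25) if s=='oblong' else (26,26)
    k=(abs(X)<h[0])&(abs(Y)<h[1])&(P[...,2]>14)&(P[...,2]<30)
    A=np.c_[X[k],Y[k],np.ones(k.sum())];z=P[...,2][k];f=np.linalg.lstsq(A,z,rcond=None)[0]
    print(s,k.sum(),'slopes',f[:2].round(3),'z0',f[2].round(1),'x',np.percentile(X[k],[1,99]).round(0),'y',np.percentile(Y[k],[1,99]).round(0))
E
```

```text
round 266 slopes [ 0.016 -0.013] z0 17.9 x [-25.  26.] y [-26.  25.]
square 269 slopes [0.012 0.004] z0 17.6 x [-25.  24.] y [-26.  23.]
oblong 366 slopes [0.001 0.021] z0 17.7 x [-46.  36.] y [-20.  15.]
```

All feet are flat, with their tops at about 18 mm, which is the 4 mm floor plus the 14 mm foot. Handing in.

```bash
python3 -c "
from cell import order
print(order.finish_job())"
```

```text
the job is handed in; nothing more can be done
None
```

I handed the job in at about 30 s of the 112 s allowed: by my last camera checks all four adapters stand upright and flat in their matching nests, the oblong about 5 mm off centre (limit 13 mm), with the jar and tape where they were; no verdict was returned.

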